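# Moth tablet in the tongs over a squared tray pile

## Robot

A 6-joint arm with a two-finger parallel gripper is mounted at the origin on a cart in front of the work surface, level with it; the furniture and walls round the work are solid. World frame = base frame: x ahead of the robot, y to its left, z up, the work surface at z = 0. Lengths are in m, angles in degrees, forces in N, time in s.
With the tool pointing down it reaches from about 0.25 to 0.725 m from the base axis. Payload 9.7 kg.
Tool frame: the origin (TCP) lies between the finger pads; the fingertips stand 11 mm ahead of it and the grasp point (between the pads) lies 8 mm behind it; y points along the fingers, x is the direction in which the jaws open and shut, and the axes are right-handed (so a half turn about y gives the same grasp; the last joint's range is limited). The gripper opens to 85 mm and grips with 20 to 120 N. Pads are 22 mm wide; open, the fingers measure 114 mm over their backs; the gripper's body (76 mm by 85 mm) begins 54 mm behind the grasp point. The pads swing forward as they close: fully open they stand 13 mm farther back than shut.
Start: joints at [73.969, 4.979, 10.078, 95.1, 0, 90], TCP at [0.152, 0.529, 0.242] pointing down, gripper open.
Joint ranges: [-179.16, 179.16], [-48.56, 103.87], [-65.8, 70.77], [-126.05, 130.52], [-82.76, 87.17], [-180, 180]. Speed limits (degrees/s): [127.2, 127.2, 147.25, 180, 180, 180].

## Interface

Orientations are given as [roll, pitch, yaw] about the fixed x, y, z axes, in that order (R = Rz(yaw) Ry(pitch) Rx(roll)).
In Python, from workcell import bot, vision gives the robot as it stands. The module is installed in compiled form; this text tells all that it offers.
- The arm moves only by the shell command python3 -m crank 'ROWS' [OPENING] [FORCE]. ROWS is text: rows parted by semicolons, each of 6 numbers parted by spaces: the shift along the tool's x, y, z in m, then the turn, a rotation vector about the tool's x, y, z in rad. A call has 1 to 8 rows; each row is the pose to reach, as a shift and turn from the pose commanded when the call began, along the tool's axes at that moment; what a row does not reach only later rows make up. A row lasts 1/10 s, in which the tool goes at most 50 mm and 8.59 degrees, less where a joint would pass 70% of its speed; a pose out of reach is approached as far as the arm can. A call with a gripper value outside its range is refused whole. OPENING is the gripper's target within -1 to 1 (shut at 1, half-way at 0, fully open at -1), set as the call begins (- or left out, the last holds). The fingers move at their own pace and stop on an object; FORCE is the grip in N (left out, the last holds). Time passes only in rows, so rows that repeat a pose let the fingers close. It gives the time, the measured TCP pose, the force and the opening at its end, in the units of the state.
- bot.get_obs(): the state, without advancing time (a new reading comes with each control period).
- vision.camera(name): name is "side" or "top"; returns the picture (420x560x3 uint8, red, green, blue); there is no depth.
- vision.get_calibration(name): a dict with "fx", "fy", "cx", "cy" (pixels), "distortion" ([k1, k2, p1, p2, k3] as OpenCV has them; the pictures are not rectified), "rvec" (rotation vector, rad) and "tvec" (3), from world to camera coordinates, as OpenCV has them. Camera axes: x right, y down, z forward; pixel columns grow to the right and rows downward; lengths in m; the calibration is good to about 2 mm. A picture is of the moment at which its call begins. get_calibration takes no time and is no camera call.
- bot.job_done(): hands the job in, once; it reports no verdict.
The state is a dict: "time": time; "q": joint angles; "qd": joint speeds; "joint_efforts": joint torques, N m; "ee_pos": TCP position; "tcp_rot": TCP orientation; "wrist_force": force on the tool from outside, world axes, zero at the start; "torque": the same for the moment, N m; "opening": finger opening in m.
Only numpy, scipy, OpenCV 4.12 (cv2) and the standard library are available. Lean on these libraries where they do the work, as an engineer would, in place of code of your own. Each camera call takes 0.05 s, during which the arm holds its last target. There are 200 camera calls.

## Task

This customer's order goes out in two small cardboard trays: first set the empty tray squarely on top of its twin that holds the cuff links and buttons, edges in line all round, and let go of it. Then pick up the red-handled tongs, close them on the white moth tablet that stands on the blue saucer (it must never be touched with the fingers, only with the tongs) and lift it off. Finish while holding it still in the closed tongs above the middle of the tray pile, well clear of it at about a hand's breadth, without putting anything down, so that I can slip its pouch on from below; leave the stamp, the ink pad and the tape measure as they are.

Things in the scene. Friction and masses are not known exactly. Their poses are not given: they have to be found in the camera images.
- order_tray: Open cardboard tray with cuff links and buttons lying in it on a sheet of paper: 96 mm long (its x), 56 mm wide (its y), 20 mm high, walls 4 mm; about 160 g, loose. Origin: centre of its underside, z up. The lower tray of the pile.
- empty_tray: The twin tray, empty: same make and size (96 x 56 x 20 mm, walls 4 mm), about 60 g, loose. Origin: centre of its underside, x along its length, z up. To be set on the rim of the order tray; the trays are symmetric, so turned end for end is just as square. Best gripped from above across its 56 mm width.
- saucer: Blue ceramic saucer, 90 mm across, flat top 12 mm above the worktop, 250 g, loose. Origin: centre of its underside.
- tablet: White moth tablet, a round upright disc 32 mm across and 26.5 mm high, 25 g, loose, standing within 10 mm of the middle of the saucer. Origin: centre of its underside, z up. Only the tongs may touch it.
- tongs: Small sprung steel tongs with red grips and tips, lying on edge so the arms open level; 110 g. Origin: on the worktop under the middle of the grips (about the centre of mass); x along the tongs to the tips, y to the left arm, z up. Pivot head 100 mm behind the origin (ring to -127 mm), tips 80 to 120 mm ahead. Heights above the underside: arms 2-22 mm, grips 0-26, tips 0-24.
- tongs_tips (a point): Point midway between the two tips (each 38 mm long, scalloped inside; 70 mm free between them at rest), 100 mm ahead of the tongs' origin and 12 mm above the underside. The tablet should stand here when the tongs close.
- tongs_left (a joint): How far the left arm is turned in, rad: 0 open at rest, 0.11 shut on the tablet, 0.18 fully shut; the right arm turns equally. The spring presses each finger with about 3 N at rest and 6 N when shut on the tablet; half of what the gripper presses beyond that reaches the tablet. A grip of 20 to 40 N is right.
- stamp: Hand stamp with a turned red handle on a black foot, 24 x 44 x 70 mm, standing. A bystander. Origin: centre of its underside.
- ink_pad: Closed blue ink pad, 64 x 92 x 16 mm. A bystander. Origin: centre of its underside.
- tape_measure: Round yellow tape measure, 58 x 69 x 22 mm. A bystander. Origin: centre of its underside.
- tongs_grips (a point): Point midway between the red grips, 13 mm above the underside. The grips are 56 mm long and 58 mm apart over their outer faces at rest: squeeze them from above with fingers that close along the tongs' y. Squeezed to 50 mm there are about 54 mm free between the tips; at about 36 mm the tips are shut on the tablet. Let out, they spring open.

How it is judged:
By the outcome, as a careful person would: the job done as asked, in the order asked, and still so for the second after the job is handed in, while the arm keeps its last pose, push and grip.
It also fails if it takes over 51 s, if anything falls off the work surface, if the arm or the gripper's body presses on something with over 40 N, if the wrist force passes 120 N, or if a joint passes its speed limit or range.

## Working session

There is one attempt and no reset: what is moved stays moved. The work goes in short steps, Python scripts to look and compute and a shell command to move; the robot and the scene stay as the last step left them, time stands still between calls to the robot, and variables do not carry over. Pictures are saved under pics/ and viewed, about 8 in all and at most 12, crops included, and the job is handed in when it is done.

```bash
mkdir -p pics; python3 - <<'E'
from workcell import bot, vision
import cv2, numpy as np
s=bot.get_obs(); print({k:np.round(v,3).tolist() for k,v in s.items()})
for n in("top","side"):
    im=vision.camera(n); cv2.imwrite(f"pics/{n}0.png",im[:,:,::-1]); c=vision.get_calibration(n); print(n,c)
    R=cv2.Rodrigues(np.array(c["rvec"]))[0]; print(-R.T@np.array(c["tvec"]).ravel())
E
```

```text
{'time': 0.0, 'q': [73.968, 5.015, 10.035, 95.1, 0.0, 90.0], 'qd': [-0.042, -0.085, -0.11, 0.03, 0.026, 0.021], 'joint_efforts': [-0.001, -52.038, 46.481, 0.016, -0.0, 0.0], 'ee_pos': [0.152, 0.528, 0.242], 'tcp_rot': [-90.0, 0.08, 73.968], 'wrist_force': [0.31, 0.445, -0.706], 'torque': [-0.068, -0.009, -0.001], 'opening': 0.085}
top {'fx': 387.3983084919511, 'fy': 387.3983084919511, 'cx': 281.35967016122004, 'cy': 206.40076215839258, 'distortion': array([-0.07710326,  0.        ,  0.        ,  0.        ,  0.        ]), 'rvec': array([ 2.18491985, -2.18566792,  0.02247774]), 'tvec': array([0.12276126, 0.52726932, 1.02315597])}
[0.47924138 0.09584094 1.04932055]
side {'fx': 381.1699290400257, 'fy': 381.1699290400257, 'cx': 282.7846972420585, 'cy': 211.56989869760324, 'distortion': array([-0.02971597,  0.        ,  0.        ,  0.        ,  0.        ]), 'rvec': array([ 2.57170746,  0.22422745, -0.06965719]), 'tvec': array([-0.53307181,  0.02792365,  0.89242204])}
[ 0.60626824 -0.35152853  0.76826357]
```

View pics/top0.png

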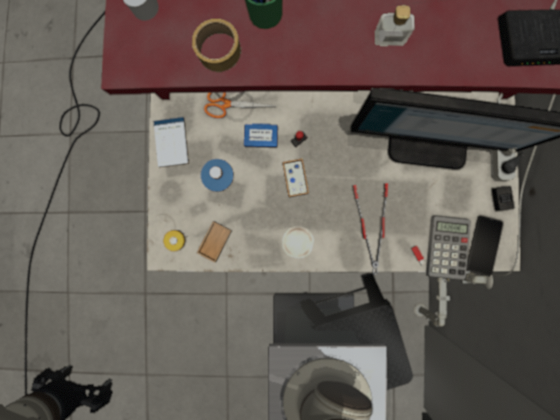

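View pics/side0.png

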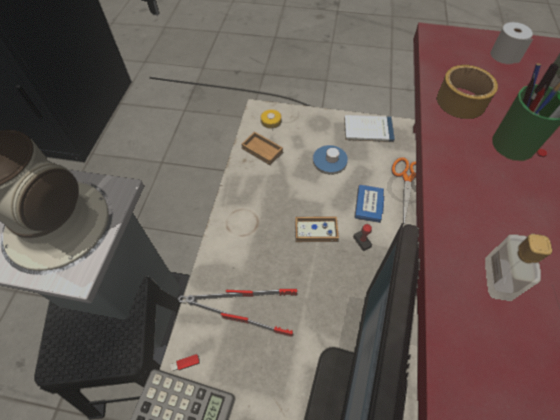

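The top view shows the empty tray at (215,241), order tray at (295,178), saucer and tablet at (217,175), and tongs with head at (376,265) and tips at (354,190)/(386,189). The ink pad is at (261,135), the stamp at (300,139) and the tape at (174,240). The side view shows the same layout.

```bash
cat > h.py <<'E'
import cv2, numpy as np
from workcell import bot, vision
def ray(n,uv,z):
    c=vision.get_calibration(n); K=np.array([[c["fx"],0,c["cx"]],[0,c["fy"],c["cy"]],[0,0,1]])
    R=cv2.Rodrigues(np.array(c["rvec"]))[0]; C=-R.T@np.array(c["tvec"]).ravel()
    p=cv2.undistortPoints(np.array(uv,float).reshape(-1,1,2),K,np.array(c["distortion"])).reshape(-1,2)
    d=np.c_[p,np.ones(len(p))]@R; return (C+d*((z-C[2])/d[:,2])[:,None])[:,:2]
def blobs(m,roi,amin=8):
    x0,y0,x1,y1=roi; k=np.zeros_like(m); k[y0:y1,x0:x1]=m[y0:y1,x0:x1]
    cs=cv2.findContours(k,cv2.RETR_EXTERNAL,cv2.CHAIN_APPROX_NONE)[0]
    return sorted([c.reshape(-1,2) for c in cs if cv2.contourArea(c)>=amin],key=lambda c:-cv2.contourArea(c))
def cen(c):
    M=cv2.moments(c.reshape(-1,1,2)); return np.array([M["m10"],M["m01"]])/M["m00"]
def rect(n,c,z):
    h=cv2.convexHull(c.reshape(-1,1,2)).reshape(-1,2); w=ray(n,h,z)
    (_,(a,b),t)=cv2.minAreaRect((w*1000).astype(np.float32))
    if a<b: a,b,t=b,a,t+90
    return ray(n,cen(h),z)[0],(round(a),round(b)),(t+90)%180-90
def hsv(im): return cv2.cvtColor(im,cv2.COLOR_RGB2HSV)
def brown(im): return cv2.morphologyEx(cv2.inRange(hsv(im),(5,85,40),(22,255,200)),cv2.MORPH_CLOSE,np.ones((3,3)))
def red(im): h=hsv(im); return cv2.inRange(h,(0,140,80),(6,255,255))|cv2.inRange(h,(172,140,80),(180,255,255))
def blue(im): return cv2.inRange(hsv(im),(98,110,40),(125,255,255))
def yellow(im): return cv2.inRange(hsv(im),(20,140,80),(32,255,255))
E
python3 - <<'E'
from h import *
np.set_printoptions(precision=4,suppress=True)
R={"top":dict(e=(190,215,240,268),o=(275,150,318,205),s=(195,155,240,198),t=(345,178,395,245),ip=(240,120,282,150),st=(285,125,312,150),tm=(158,225,190,255)),
"side":dict(e=(235,128,290,168),o=(288,210,345,248),s=(308,140,352,178),t=(215,280,302,340),ip=(350,180,388,225),st=(350,220,376,252),tm=(256,105,286,130))}
for n in R:
    im=cv2.imread(f"pics/{n}0.png")[:,:,::-1].copy(); r=R[n]; print(n); vis=im.copy()
    for k,m,z in(("e",brown,.01),("o",brown,.01),("s",blue,.006),("ip",blue,.008),("tm",yellow,.011)):
        b=blobs(m(im),r[k])
        if b: c=np.vstack(b) if k=="o" else b[0]; print(k,*rect(n,c,z)); vis[c[:,1],c[:,0]]=(0,255,0)
    w=blobs(cv2.inRange(hsv(im),(0,0,130),(180,60,255)),tuple(np.array(r["s"])+[6,6,-6,-6])); 
    if w: print("tab",cen(w[0]),ray(n,cen(w[0]),.026),cv2.contourArea(w[0])); vis[w[0][:,1],w[0][:,0]]=(255,0,255)
    for c in blobs(red(im),r["t"]): print("red",cen(c),cv2.contourArea(c),*rect(n,c,.013)); vis[c[:,1],c[:,0]]=(0,255,0)
    for c in blobs(red(im),r["st"]): print("stamp",ray(n,cen(c),.05))
    crop=vis[100:275,145:415] if n=="top" else vis[95:345,210:410]
    cv2.imwrite(f"pics/{n}1.png",cv2.resize(crop,None,fx=2.4,fy=2.4,interpolation=cv2.INTER_NEAREST)[:,:,::-1])
a=cv2.imread("pics/top1.png");print(a.shape,cv2.imread("pics/side1.png").shape)
E
```

```text
top
e [0.4329 0.3053] (94, 55) -26.527660369873047
s [0.6142 0.2993] (81, 80) -44.93120193481445
ip [0.7219 0.1804] (87, 61) 89.50511169433594
tm [0.4368 0.4142] (55, 49) -89.61712193489075
tab [214.7343 171.7649] [[0.6197 0.3006]] 103.5
red [385.679 188.716] 13.5 [ 0.5742 -0.1576] (30, 5) -0.800445556640625
red [363. 229.] 12.0 [ 0.4679 -0.0951] (48, 5) 7.710519313812256
stamp [[0.7132 0.075 ]]
side
e [0.4306 0.3055] (100, 63) -26.79150390625
o [0.6046 0.0867] (97, 60) 9.895403861999512
ip [0.7204 0.1805] (89, 60) 88.589599609375
tm [0.4328 0.4181] (55, 53) -79.7470874786377
tab [332.4635 152.0573] [[0.6161 0.3066]] 96.0
red [234.5    316.5036] 46.0 [ 0.468 -0.145] (54, 6) -0.65283203125
red [282.7236 330.4878] 41.0 [ 0.5688 -0.1553] (35, 7) -3.9968414306640625
red [288.0311 290.2044] 37.5 [ 0.565  -0.0725] (33, 7) 9.937847137451172
red [240.2515 291.2281] 28.5 [ 0.4676 -0.0915] (54, 5) 5.764506816864014
stamp [[0.7114 0.0832]]
(420, 648, 3) (600, 480, 3)
```

View pics/top1.png

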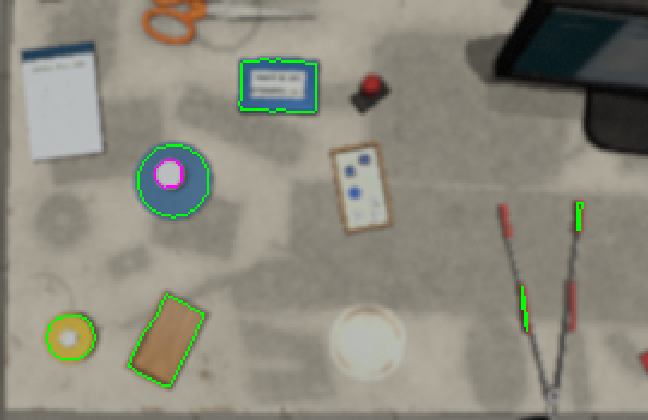

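View pics/side1.png

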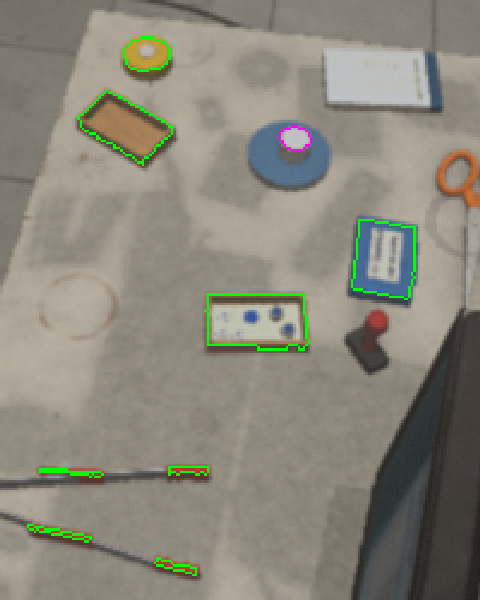

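The contours sit well on the empty tray, saucer and ink pad. The thin red parts and the order tray's rim in the top view need looser masks, so I'll refine those and work out the first move.

```bash
python3 - <<'E'
from h import *
np.set_printoptions(precision=4,suppress=True)
R={"top":dict(e=(190,215,240,268),o=(275,150,318,205),s=(195,155,240,198),t=(345,178,395,245)),
"side":dict(e=(235,128,290,168),o=(288,210,345,248),s=(308,140,352,178),t=(215,280,302,340))}
for n in R:
    im=cv2.imread(f"pics/{n}0.png")[:,:,::-1].copy(); r=R[n]; h=hsv(im); print(n)
    for S in(60,70,85,100):
        m=cv2.inRange(h,(3,S,30),(22,255,200))
        for k in"eo":
            b=blobs(m,r[k],3)
            if b: print(k,S,*rect(n,np.vstack(b),.01))
    w=blobs(cv2.inRange(h,(0,0,130),(180,60,255)),tuple(np.array(r["s"])+[6,6,-6,-6])); print("tab top face",ray(n,cen(w[0]),.0385))
    print("saucer",rect(n,np.vstack(blobs(blue(im),r["s"])),.006))
    m=cv2.inRange(h,(0,90,50),(10,255,255))|cv2.inRange(h,(165,90,50),(180,255,255))
    for c in blobs(m,r["t"]): print("red",cen(c),*rect(n,c,.013))
E
```

```text
top
e 60 [0.433  0.3054] (98, 57) -26.520431518554688
o 60 [0.6058 0.0854] (99, 59) 10.523502349853516
e 70 [0.4329 0.3053] (97, 57) -26.529781341552734
o 70 [0.6055 0.0851] (98, 57) 10.358955383300781
e 85 [0.4329 0.3053] (94, 55) -26.527660369873047
o 85 [0.648  0.0923] (53, 10) -81.14093971252441
e 100 [0.4314 0.3057] (90, 53) -26.535358428955078
tab top face [[0.618  0.2981]]
saucer (array([0.6142, 0.2993]), (81, 80), -44.93120193481445)
red [363.0698 228.1628] [ 0.4694 -0.0953] (54, 9) 5.298510551452637
red [383.0376 226.7136] [ 0.4717 -0.1488] (53, 5) -0.5469741821289062
red [385.6225 189.5   ] [ 0.5724 -0.1567] (35, 8) -0.8195266723632812
red [355.0517 191.1379] [ 0.5676 -0.0749] (36, 9) 7.552985191345215
side
e 60 [0.4312 0.3048] (106, 68) -27.273006439208984
o 60 [0.6039 0.0858] (98, 66) 9.895031929016113
e 70 [0.4314 0.305 ] (104, 66) -27.263256072998047
o 70 [0.6036 0.0856] (97, 66) 9.89773178100586
e 85 [0.4306 0.3055] (100, 63) -26.79150390625
o 85 [0.6037 0.0885] (97, 55) 9.895403861999512
e 100 [0.4326 0.3047] (94, 55) -26.696945190429688
o 100 [0.6037 0.0885] (94, 55) 9.89126205444336
tab top face [[0.6159 0.2955]]Traceback (most recent call last):
  File "<stdin>", line 13, in <module>
    return _nx.concatenate(arrs, 0, dtype=dtype, casting=casting)
           ~~~~~~~~~~~~~~~^^^^^^^^^^^^^^^^^^^^^^^^^^^^^^^^^^^^^^^
ValueError: need at least one array to concatenate
```

```bash
cat > go.py <<'E'
import sys; from h import *
from scipy.spatial.transform import Rotation as Ro
# usage: go.py x y z jawyaw -> row shift from measured pose
x,y,z,w=map(float,sys.argv[1:5]); s=bot.get_obs()
R0=Ro.from_euler("xyz",s["tcp_rot"],degrees=True); R1=Ro.from_euler("xyz",[-90,0,w],degrees=True)
print("row",np.round(R0.inv().apply(np.array([x,y,z])-s["ee_pos"]),4),np.round((R0.inv()*R1).as_rotvec(),3))
E
python3 go.py .432 .305 .10 63.3
```

```text
row [-0.1372  0.1418 -0.331 ] [ 0.     0.186 -0.001]
```

```bash
python3 -m crank '-0.137 0.142 -0.331 0 0.186 0;-0.137 0.142 -0.331 0 0.186 0;-0.137 0.142 -0.331 0 0.186 0;-0.137 0.142 -0.331 0 0.186 0;-0.137 0.142 -0.331 0 0.186 0;-0.137 0.142 -0.331 0 0.186 0;-0.137 0.142 -0.331 0 0.186 0;-0.137 0.142 -0.331 0 0.186 0' -1 20; python3 -m crank '0 0 0 0 0 0;0 0 0 0 0 0;0 0 0 0 0 0'; python3 go.py .432 .305 .012 63.3
```

```text
time: 0.9
ee_pos: [0.4335, 0.3032, 0.0987]
tcp_rot: [-90.0, 0.1, 63.2]
wrist_force: [-0.0, 1.1, 0.2]
opening: 0.0858
time: 1.2
ee_pos: [0.4318, 0.3061, 0.1006]
tcp_rot: [-90.0, -0.0, 63.3]
wrist_force: [0.4, -0.1, -0.1]
opening: 0.0855
row [-0.0009  0.0886 -0.0007] [-0.     0.001  0.   ]
```

```bash
python3 -m crank '-0.001 0.04 0 0 0 0;-0.001 0.075 0 0 0 0;-0.001 0.088 0 0 0 0;-0.001 0.088 0 0 0 0;-0.001 0.088 0 0 0 0'; python3 -m crank '0 0 0 0 0 0;0 0 0 0 0 0;0 0 0 0 0 0;0 0 0 0 0 0;0 0 0 0 0 0;0 0 0 0 0 0;0 0 0 0 0 0' 0.6 25; python3 -m crank '0 -0.03 0 0 0 0;0 -0.06 0 0 0 0;0 -0.088 0 0 0 0;0 -0.088 0 0 0 0;0 -0.088 0 0 0 0'
python3 - <<'E'
from h import *
for n in("top","side"):
    im=vision.camera(n); cv2.imwrite(f"pics/{n}2.png",im[:,:,::-1])
a=cv2.imread("pics/top2.png")[190:290,150:290]; b=cv2.imread("pics/side2.png")[80:180,220:360]
cv2.imwrite("pics/grasp.png",cv2.resize(np.hstack([a,b]),None,fx=2.8,fy=2.8))
E
python3 go.py .6047 .0855 .075 100.2
```

```text
time: 1.7
ee_pos: [0.432, 0.3055, 0.0139]
tcp_rot: [-90.0, -0.1, 63.4]
wrist_force: [0.1, -0.2, 0.7]
opening: 0.0852
time: 2.4
ee_pos: [0.4325, 0.3052, 0.0139]
tcp_rot: [-90.1, -0.1, 63.3]
wrist_force: [-0.7, 0.8, 5.7]
opening: 0.0555
time: 2.9
ee_pos: [0.4321, 0.3049, 0.101]
tcp_rot: [-90.0, -0.1, 63.3]
wrist_force: [-0.2, -0.3, -1.8]
opening: 0.0554
row [-0.1176  0.0244 -0.2532] [-0.001 -0.644 -0.001]
```

View pics/grasp.png

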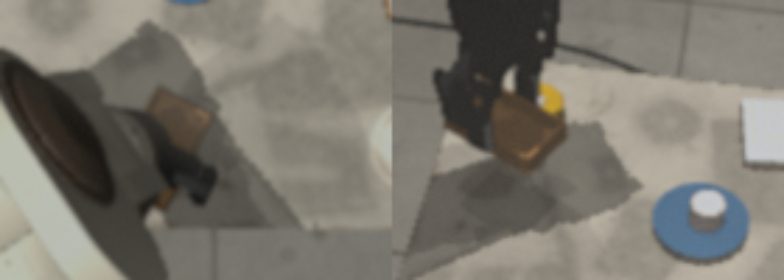

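The tray is held level, at (565,110) in the side half of the crop. Next I carry it over the order tray.

```bash
python3 -m crank '-0.118 0.024 -0.253 0 -0.644 0;-0.118 0.024 -0.253 0 -0.644 0;-0.118 0.024 -0.253 0 -0.644 0;-0.118 0.024 -0.253 0 -0.644 0;-0.118 0.024 -0.253 0 -0.644 0;-0.118 0.024 -0.253 0 -0.644 0;-0.118 0.024 -0.253 0 -0.644 0;-0.118 0.024 -0.253 0 -0.644 0'; python3 -m crank '0 0 0 0 0 0;0 0 0 0 0 0;0 0 0 0 0 0'
python3 go.py .6047 .0855 .036 100.2
python3 - <<'E'
from h import *
for n in("top","side"):
    im=vision.camera(n); cv2.imwrite(f"pics/{n}3.png",im[:,:,::-1])
a=cv2.imread("pics/top3.png")[130:230,225:365]; b=cv2.imread("pics/side3.png")[160:260,250:390]
cv2.imwrite("pics/over.png",cv2.resize(np.hstack([a,b]),None,fx=2.8,fy=2.8))
im=cv2.imread("pics/side3.png")[:,:,::-1].copy()
m=cv2.inRange(hsv(im),(3,70,20),(22,255,220))
for c in blobs(m,(250,160,390,260),20): print(cv2.contourArea(c),cen(c),rect("side",c,.081))
E
```

```text
time: 3.8
ee_pos: [0.6043, 0.0845, 0.0745]
tcp_rot: [-89.8, -0.0, 100.1]
wrist_force: [-0.6, -0.2, -1.6]
opening: 0.0551
time: 4.1
ee_pos: [0.6044, 0.0866, 0.0765]
tcp_rot: [-90.0, -0.0, 100.3]
wrist_force: [-0.2, -0.5, -0.2]
opening: 0.0553
row [-0.0011  0.0405 -0.0001] [0.    0.002 0.   ]
884.0 [315.45098039 220.14498492] (array([0.60473029, 0.06338619]), (98, 98), 9.891873359680176)
```

View pics/over.png

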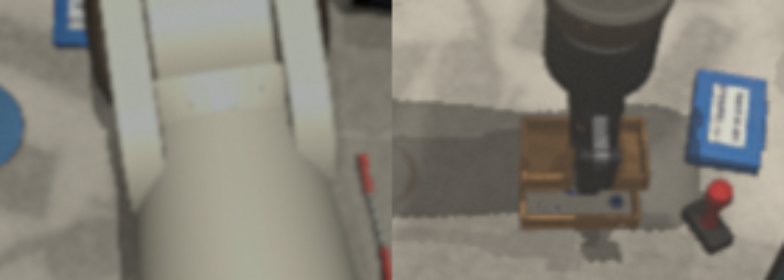

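```bash
python3 -m crank '-0.001 0.02 0 0 0 0;-0.001 0.034 0 0 0 0;-0.001 0.038 0 0 0 0;-0.001 0.038 0 0 0 0;-0.001 0.038 0 0 0 0'
python3 go.py .6047 .0855 .034 100.2
python3 - <<'E'
from h import *
im=vision.camera("side"); cv2.imwrite("pics/side4.png",im[:,:,::-1])
b=cv2.imread("pics/side4.png")[190:260,275:365]
cv2.imwrite("pics/low.png",cv2.resize(b,None,fx=8,fy=8,interpolation=cv2.INTER_CUBIC))
E
```

```text
time: 4.7
ee_pos: [0.6052, 0.0847, 0.0388]
tcp_rot: [-90.0, 0.0, 100.2]
wrist_force: [0.2, 0.3, -0.6]
opening: 0.0553
row [0.0009 0.0048 0.0003] [ 0.001  0.    -0.   ]
```

View pics/low.png

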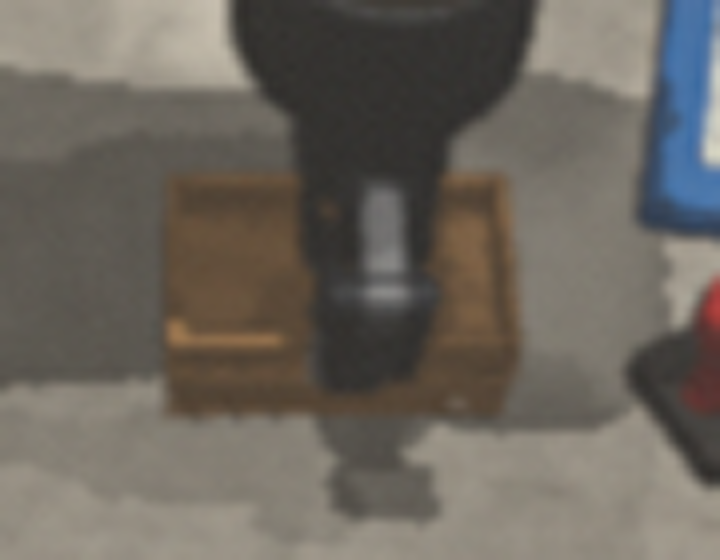

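The edges run on into one box: left at column 168, right at columns 518 to 503. Now lower to contact, release and check.

```bash
python3 -m crank '0.001 0.003 0 0 0 0;0.001 0.005 0 0 0 0;0.001 0.005 0 0 0 0;0.001 0.005 0 0 0 0'; python3 -m crank '0 0 0 0 0 0;0 0 0 0 0 0;0 0 0 0 0 0;0 0 0 0 0 0' -0.55; python3 -m crank '0 -0.03 0 0 0 0;0 -0.07 0 0 0 0;0 -0.11 0 0 0 0;0 -0.11 0 0 0 0;0 -0.11 0 0 0 0'; python3 go.py .50 -.10 .144 92.5
```

```text
time: 5.15
ee_pos: [0.6051, 0.0857, 0.0339]
tcp_rot: [-90.1, -0.0, 100.2]
wrist_force: [-1.0, -0.6, 5.3]
opening: 0.0554
time: 5.55
ee_pos: [0.6047, 0.0855, 0.033]
tcp_rot: [-90.0, 0.0, 100.2]
wrist_force: [-0.7, 0.4, -0.0]
opening: 0.0663
time: 6.05
ee_pos: [0.6054, 0.0857, 0.1442]
tcp_rot: [-90.1, 0.0, 100.2]
wrist_force: [-0.6, -0.7, -0.2]
opening: 0.0661
row [-0.164  -0.      0.1366] [0.002 0.135 0.   ]
```

```bash
python3 go.py .469 -.12 .10 92.5; python3 -m crank '-0.164 0 0.137 0 0.135 0;-0.164 0 0.137 0 0.135 0;-0.164 0 0.137 0 0.135 0;-0.164 0 0.137 0 0.135 0;-0.164 0 0.137 0 0.135 0;-0.164 0 0.137 0 0.135 0;-0.164 0 0.137 0 0.135 0' -0.7
python3 go.py .469 -.12 .10 92.5
python3 - <<'E'
from h import *
np.set_printoptions(precision=4,suppress=True)
for n,roi in(("top",(275,150,318,205)),("side",(275,190,365,260))):
    im=vision.camera(n); cv2.imwrite(f"pics/{n}5.png",im[:,:,::-1]); im=im.copy()
    for S in(60,70,85):
        b=blobs(cv2.inRange(hsv(im),(3,S,30),(22,255,200)),roi,10); 
        if b: print(n,S,cen(b[0]),*rect(n,b[0],.02))
a=cv2.imread("pics/top5.png")[145:215,260:330]; b=cv2.imread("pics/side5.png")[190:260,280:350]
cv2.imwrite("pics/pile.png",cv2.resize(np.hstack([a,b]),None,fx=5.7,fy=5.7,interpolation=cv2.INTER_CUBIC))
E
```

```text
row [-0.1782  0.0439  0.1708] [0.002 0.135 0.   ]
time: 6.75
ee_pos: [0.499, -0.0998, 0.1424]
tcp_rot: [-89.9, -0.0, 92.4]
wrist_force: [-0.0, 0.5, -0.2]
opening: 0.0725
row [-0.019   0.0425  0.0308] [-0.001 -0.001  0.001]
top 60 [295.5576 176.4696] [0.607  0.0845] (100, 60) 10.221256256103516
top 70 [295.4854 176.5148] [0.6068 0.0848] (99, 58) 10.03830623626709
top 85 [295.5043 176.6053] [0.6067 0.0846] (98, 56) 10.044981002807617
side 60 [316.7617 226.435 ] [0.6045 0.0858] (100, 76) 9.891484260559082
side 70 [316.9163 226.3842] [0.6052 0.0859] (98, 76) 9.894604682922363
side 85 [316.633  226.1341] [0.6044 0.0862] (97, 76) 9.89633560180664
```

View pics/pile.png

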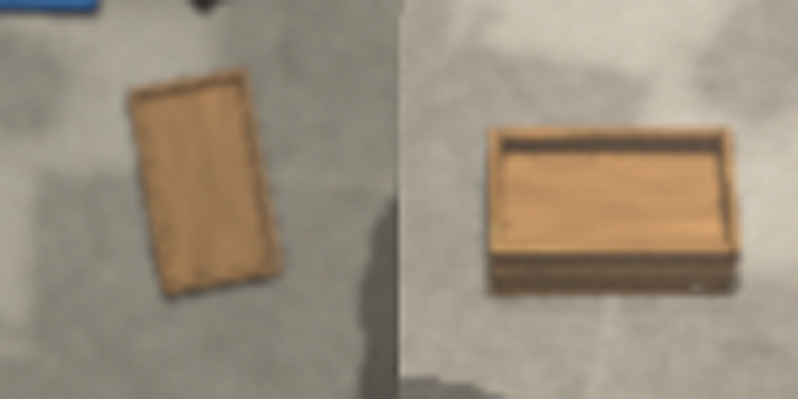

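The pile looks square in both views: left half edges (130,90) to (275,275), right half one clean box, yaw 10.0. Now to the tongs.

```bash
python3 -m crank '-0.019 0.043 0.031 0 0 0;-0.019 0.043 0.031 0 0 0;-0.019 0.08 0.031 0 0 0;-0.019 0.11 0.031 0 0 0;-0.019 0.128 0.031 0 0 0;-0.019 0.128 0.031 0 0 0;-0.019 0.128 0.031 0 0 0'; python3 go.py .469 -.12 .011 92.5; python3 - <<'E'
from h import *
im=vision.camera("side"); cv2.imwrite("pics/side6.png",im[:,:,::-1])
cv2.imwrite("pics/tg.png",cv2.resize(im[260:350,170:310,::-1],None,fx=5,fy=5,interpolation=cv2.INTER_CUBIC))
E
```

```text
time: 7.55
ee_pos: [0.4695, -0.1198, 0.0159]
tcp_rot: [-90.0, -0.0, 92.5]
wrist_force: [1.4, -0.6, -0.0]
opening: 0.0724
row [-0.0001  0.0049  0.0005] [0.    0.001 0.   ]
```

View pics/tg.png

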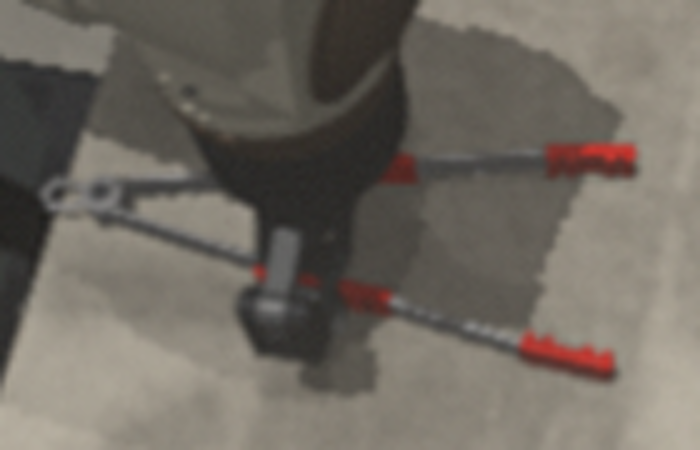

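```bash
python3 - <<'E'
from h import *
for z in(.0,.01,.02,.03,.04): print(z,ray("side",[(218+9,260+64),(234.8,316.8)],z))
E
```

```text
0.0 [[ 0.45525753 -0.15882615]
 [ 0.46725889 -0.14178753]]
0.01 [[ 0.45722314 -0.16133443]
 [ 0.46906828 -0.1445176 ]]
0.02 [[ 0.45918875 -0.16384272]
 [ 0.47087768 -0.14724766]]
0.03 [[ 0.46115436 -0.166351  ]
 [ 0.47268707 -0.14997773]]
0.04 [[ 0.46311997 -0.16885929]
 [ 0.47449647 -0.15270779]]
```

The fingers straddle both grips, slightly toward the head of their middle (finger at column ~290, grip spanning 258 to 390). I'll shift 4 mm toward the tips, go down, and squeeze to about 50 mm.

```bash
python3 -m crank '0 0.002 -0.004 0 0 0;0 0.0045 -0.004 0 0 0;0 0.0045 -0.004 0 0 0'; python3 -m crank '0 0 0 0 0 0;0 0 0 0 0 0;0 0 0 0 0 0;0 0 0 0 0 0;0 0 0 0 0 0' -0.18 30; python3 -m crank '0 -0.02 0 0 0 0;0 -0.05 0 0 0 0;0 -0.09 0 0 0 0;0 -0.09 0 0 0 0;0 -0.09 0 0 0 0;0 -0.09 0 0 0 0'
python3 - <<'E'
from h import *
im=vision.camera("side"); cv2.imwrite("pics/side7.png",im[:,:,::-1]); t=vision.camera("top"); cv2.imwrite("pics/top7.png",t[:,:,::-1])
a=t[150:280,320:440,::-1]; b=im[220:350,170:330,::-1]
cv2.imwrite("pics/lift.png",cv2.resize(np.hstack([a,b]),None,fx=2.8,fy=2.8,interpolation=cv2.INTER_CUBIC))
E
```

```text
time: 7.9
ee_pos: [0.4731, -0.1202, 0.0109]
tcp_rot: [-90.0, 0.0, 92.5]
wrist_force: [-0.2, 0.4, 0.4]
opening: 0.0727
time: 8.4
ee_pos: [0.4734, -0.1205, 0.0116]
tcp_rot: [-90.1, 0.0, 92.5]
wrist_force: [-0.2, 0.1, 6.1]
opening: 0.0505
time: 9.0
ee_pos: [0.4723, -0.1201, 0.0996]
tcp_rot: [-89.9, -0.0, 92.5]
wrist_force: [-0.1, 0.2, -1.5]
opening: 0.0503
```

View pics/lift.png

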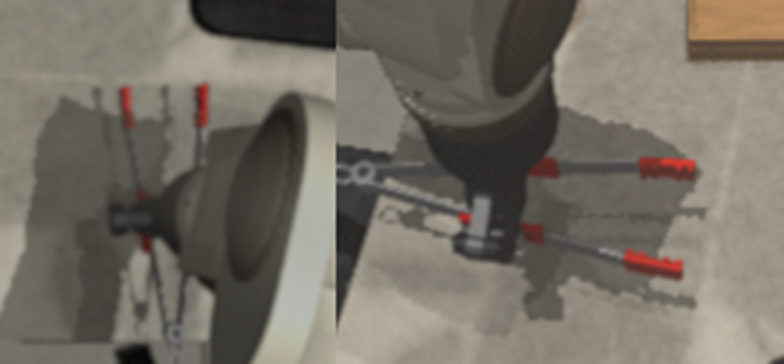

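The tongs are lifted level (tips at (127,107)/(203,105) top, (667,168)/(653,262) side). Ten pictures viewed so far. I'll triangulate the tips numerically for the offset to the TCP.

```bash
cat > tips.py <<'E'
import sys; from h import *
def mk(n):
    c=vision.get_calibration(n); K=np.array([[c["fx"],0,c["cx"]],[0,c["fy"],c["cy"]],[0,0,1]])
    return c,K,np.c_[cv2.Rodrigues(np.array(c["rvec"]))[0],np.array(c["tvec"]).ravel()]
def tri(uvt,uvs):
    q=[]
    for n,uv in(("top",uvt),("side",uvs)):
        c,K,P=mk(n); q.append((P,cv2.undistortPoints(np.array(uv,float).reshape(1,1,2),K,np.array(c["distortion"])).reshape(2,1)))
    X=cv2.triangulatePoints(q[0][0],q[1][0],q[0][1],q[1][1]).ravel(); return X[:3]/X[3]
def redl(im): h=hsv(im); return cv2.inRange(h,(0,90,50),(10,255,255))|cv2.inRange(h,(165,90,50),(180,255,255))
E
python3 - <<'E'
from tips import *
np.set_printoptions(precision=4,suppress=True)
B={}
for n,roi in(("top",(345,165,410,250)),("side",(280,260,330,330))):
    im=cv2.imread(f"pics/{n}7.png")[:,:,::-1].copy()
    B[n]=[cen(c) for c in blobs(redl(im),roi,8)]; print(n,np.array(B[n]))
T=sorted([c for c in B["top"] if c[1]<200],key=lambda c:c[0]); S=sorted([c for c in B["side"] if c[0]>265],key=lambda c:c[1])
L=tri(T[0],S[0]); R=tri(T[1],S[1]); m=(L+R)/2; print(L,R,m)
s=bot.get_obs(); d=m-s["ee_pos"]; a=np.radians(s["tcp_rot"][2]-90); print("TCP->tips: fwd %.4f left %.4f up %.4f"%(d[0]*np.cos(a)+d[1]*np.sin(a),-d[0]*np.sin(a)+d[1]*np.cos(a),d[2]), "tongs yaw",np.degrees(np.arctan2(*(L-R)[[0,1]]*[-1,1])), s["tcp_rot"])
E
```

```text
top [[392.0183 186.7656]
 [364.8762 187.5429]
 [371.85   236.25  ]]
side [[288.7085 279.3662]
 [286.3262 314.8857]]
[ 0.5685 -0.0842  0.1036] [ 0.5729 -0.1508  0.1017] [ 0.5707 -0.1175  0.1027]
TCP->tips: fwd 0.0986 left -0.0017 up 0.0033 tongs yaw 3.8407063345226113 [-89.8701  -0.0419  92.4722]
```

```bash
python3 go.py .527 .257 .11 115
```

```text
row [ 0.3744 -0.0105 -0.0711] [-0.002 -0.393  0.001]
```

```bash
python3 -m crank '0.045 -0.01 -0.009 0 -0.05 0;0.09 -0.01 -0.017 0 -0.1 0;0.135 -0.01 -0.026 0 -0.15 0;0.18 -0.01 -0.034 0 -0.2 0;0.225 -0.01 -0.043 0 -0.25 0;0.27 -0.01 -0.051 0 -0.3 0;0.315 -0.01 -0.06 0 -0.35 0;0.355 -0.01 -0.067 0 -0.375 0'; python3 go.py .527 .257 .11 115
```

```text
time: 9.9
ee_pos: [0.524, 0.2394, 0.1096]
tcp_rot: [-89.9, -0.0, 114.1]
wrist_force: [0.8, 0.2, -1.1]
opening: 0.0508
row [ 0.0148 -0.0004 -0.0099] [-0.002 -0.016  0.   ]
```

```bash
python3 -m crank '0.016 0 -0.008 0 -0.017 0;0.016 0 -0.008 0 -0.017 0;0.016 0 -0.008 0 -0.017 0;0.016 0 -0.008 0 -0.017 0;0.016 0 -0.008 0 -0.017 0'
python3 - <<'E'
from tips import *
np.set_printoptions(precision=4,suppress=True)
B={};W={}
for n,roi,wr in(("top",(190,140,260,200),(205,160,228,185)),("side",(300,120,370,190),(316,136,348,170))):
    im=vision.camera(n); cv2.imwrite(f"pics/{n}8.png",im[:,:,::-1]); im=im.copy()
    bs=blobs(redl(im),roi,8); B[n]=[cen(c) for c in bs]; print(n,np.array(B[n]),[cv2.contourArea(c) for c in bs])
    w=blobs(cv2.inRange(hsv(im),(0,0,115),(180,60,255)),wr); W[n]=cen(w[0]) if w else None; print("tab",W[n],w and cv2.contourArea(w[0]), w and ray(n,W[n],.0385))
    
print(bot.get_obs()["ee_pos"],bot.get_obs()["tcp_rot"])
a=cv2.imread("pics/top8.png")[130:210,180:270]; b=cv2.imread("pics/side8.png")[110:190,290:380]
cv2.imwrite("pics/ab.png",cv2.resize(np.hstack([a,b]),None,fx=4.4,fy=4.4,interpolation=cv2.INTER_CUBIC))
E
```

```text
time: 10.4
ee_pos: [0.5254, 0.2539, 0.1109]
tcp_rot: [-90.0, 0.0, 114.8]
wrist_force: [0.1, -1.0, -0.8]
opening: 0.0505
top [[222.957  163.7097]] [31.0]
tab None [] []
side [[339.0152 141.5398]
 [328.7635 122.4957]] [88.0, 58.5]
tab [325.2255 138.102 ] 85.0 [[0.5926 0.3394]]
[0.5255 0.2542 0.111 ] [-90.0179   0.0048 114.8516]
```

View pics/ab.png

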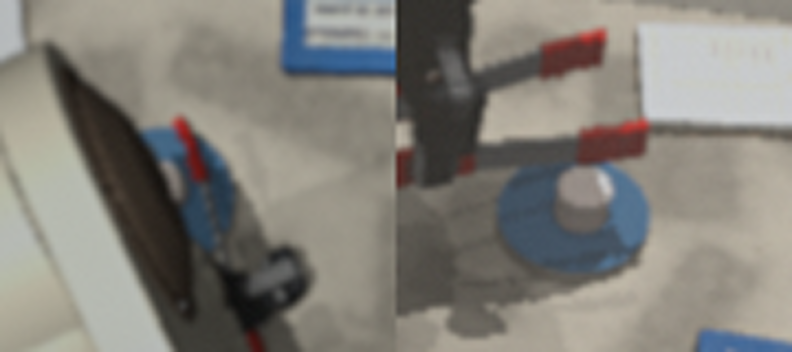

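Side crop: tips at about (613,142) and (573,53), tablet still standing in shade at (583,190). The arm hides the left tip in the top view. I'll work out the correction from the side view.

```bash
python3 - <<'E'
from tips import *
np.set_printoptions(precision=4,suppress=True)
s=bot.get_obs(); R=tri((222.96,163.7),(339.0,141.5)); print("right tip",R)
for z in(.111,.114): 
    p=ray("side",[(339.0,141.54),(328.76,122.5)],z); m=p.mean(0); d=m-s["ee_pos"][:2]; a=np.radians(s["tcp_rot"][2]-90)
    print(z,p,m,"fwd,left",d@[np.cos(a),np.sin(a)],d@[-np.sin(a),np.cos(a)])
E
python3 go.py .527 .257 .11 115;
```

```text
right tip [0.6268 0.2628 0.1143]
0.111 [[0.6265 0.2656]
 [0.5965 0.3223]] [0.6115 0.2939] fwd,left 0.09474753237660884 -0.00011346530343629193
0.114 [[0.6264 0.2628]
 [0.5965 0.3192]] [0.6115 0.291 ] fwd,left 0.09348775867987924 -0.002776850620698563
row [ 0.0019  0.001  -0.0026] [ 0.    -0.003 -0.   ]
```

```bash
python3 go.py .5288 .2576 .0275 115; python3 -m crank '0.002 0 -0.004 0 0 0;0.002 0.02 -0.004 0 0 0;0.002 0.035 -0.004 0 0 0;0.002 0.045 -0.004 0 0 0;0.002 0.045 -0.004 0 0 0';  python3 go.py .5288 .2576 .0275 115
```

```text
row [ 0.0017  0.0835 -0.0044] [ 0.    -0.003 -0.   ]
time: 11.0
ee_pos: [0.5272, 0.2582, 0.0638]
tcp_rot: [-89.8, 0.0, 114.9]
wrist_force: [-0.1, 0.7, 0.1]
opening: 0.0506
row [-0.0012  0.0363 -0.0014] [-0.003 -0.001 -0.   ]
```

```bash
python3 -m crank '-0.0005 0.01 -0.001 0 0 0;-0.0005 0.02 -0.001 0 0 0;-0.0005 0.03 -0.001 0 0 0;-0.0005 0.037 -0.001 0 0 0;-0.0005 0.037 -0.001 0 0 0;-0.0005 0.037 -0.001 0 0 0'; python3 - <<'E'
from tips import *
np.set_printoptions(precision=4,suppress=True)
s=bot.get_obs(); im=vision.camera("side"); cv2.imwrite("pics/side9.png",im[:,:,::-1]); im=im.copy()
bs=blobs(redl(im),(305,125,370,190),8); C=[cen(c) for c in bs]; print(np.array(C),[cv2.contourArea(c) for c in bs],s["ee_pos"],s["wrist_force"])
w=blobs(cv2.inRange(hsv(im),(0,0,105),(180,60,255)),(316,136,348,170)); print([(cen(c),cv2.contourArea(c),ray("side",cen(c),.0385)) for c in w])
if len(C)>1: print(ray("side",C[:2],.03),ray("side",C[:2],.03).mean(0))
cv2.imwrite("pics/clo.png",cv2.resize(im[115:185,295:365,::-1],None,fx=8,fy=8,interpolation=cv2.INTER_CUBIC))
E
```

```text
time: 11.6
ee_pos: [0.5291, 0.2586, 0.0288]
tcp_rot: [-90.0, -0.0, 114.9]
wrist_force: [0.4, -0.1, -0.7]
opening: 0.0506
[[336.1608 163.2005]
 [328.0103 143.739 ]] [71.5, 64.5] [0.5291 0.2586 0.0288] [ 0.4117 -0.1363 -0.6984]
[(array([334.6916, 145.1511]), 347.5, array([[0.6191, 0.3195]]))]
[[0.6289 0.2684]
 [0.6017 0.3292]] [0.6153 0.2988]
```

```bash
python3 -m crank '-0.002 0.001 0 0 0 0;-0.002 0.001 0 0 0 0;-0.002 0.001 0 0 0 0' -0.05 30;  python3 -m crank '0 0 0 0 0 0;0 0 0 0 0 0;0 0 0 0 0 0;0 0 0 0 0 0;0 0 0 0 0 0;0 0 0 0 0 0' 0.4 30; python3 - <<'E'
from tips import *
np.set_printoptions(precision=4,suppress=True)
s=bot.get_obs(); im=vision.camera("side"); cv2.imwrite("pics/side10.png",im[:,:,::-1]); im=im.copy()
bs=blobs(redl(im),(305,125,370,190),8); C=[cen(c) for c in bs]; print(np.array(C),[cv2.contourArea(c) for c in bs],s["opening"],s["torque"])
if len(C)>1: p=ray("side",C[:2],.03); print(p,p.mean(0),np.linalg.norm(p[0]-p[1]))
E
```

```text
time: 11.95
ee_pos: [0.5302, 0.2568, 0.028]
tcp_rot: [-90.0, -0.0, 114.9]
wrist_force: [0.3, 0.4, -1.0]
opening: 0.0452
time: 12.55
ee_pos: [0.5301, 0.2568, 0.0278]
tcp_rot: [-90.0, 0.0, 114.9]
wrist_force: [-0.1, -1.4, 0.5]
opening: 0.0341
[[334.5821 160.2587]
 [329.0606 148.1515]] [67.0, 22.0] 0.034098541173708245 [-0.122  -0.1115 -0.0129]
[[0.624  0.2772]
 [0.606  0.3147]] [0.615  0.2959] 0.04158639365529057
```

It stopped at 34 mm, so it's shut on the tablet (empty it would go to about 22 mm). Now a gentle lift.

```bash
python3 -m crank '0 -0.005 0 0 0 0;0 -0.015 0 0 0 0;0 -0.03 0 0 0 0;0 -0.05 0 0 0 0;0 -0.075 0 0 0 0;0 -0.1 0 0 0 0;0 -0.12 0 0 0 0;0 -0.12 0 0 0 0'; python3 go.py .512 .0695 .146 100
```

```text
time: 13.4
ee_pos: [0.5313, 0.2575, 0.1523]
tcp_rot: [-90.4, -0.0, 114.9]
wrist_force: [1.4, 0.5, -0.5]
opening: 0.0339
row [-0.1623  0.0056  0.0968] [0.006 0.261 0.001]
```

```bash
python3 -m crank '-0.01 0 0.006 0 0.016 0;-0.03 0 0.018 0 0.05 0;-0.055 0 0.033 0 0.09 0;-0.08 0.002 0.048 0 0.13 0;-0.105 0.002 0.063 0 0.17 0;-0.13 0.002 0.078 0 0.21 0;-0.15 0.002 0.09 0 0.245 0;-0.162 0.002 0.097 0 0.261 0'; python3 -m crank '0 0 0 0 0 0;0 0 0 0 0 0;0 0 0 0 0 0;0 0 0 0 0 0'; python3 - <<'E'
from tips import *
np.set_printoptions(precision=4,suppress=True)
s=bot.get_obs(); im=vision.camera("side"); cv2.imwrite("pics/side11.png",im[:,:,::-1]); t=vision.camera("top"); cv2.imwrite("pics/top11.png",t[:,:,::-1]); im=im.copy()
bs=blobs(redl(im),(300,130,349,262),8); C=[cen(c) for c in bs]; print(np.array(C),[cv2.contourArea(c) for c in bs])
if len(C)>1: p=ray("side",C[:2],.149); print(p,p.mean(0),np.linalg.norm(p[0]-p[1]))
print(s)
cv2.imwrite("pics/fin.png",cv2.resize(np.hstack([t[120:220,240:340,::-1],im[140:240,270:370,::-1]]),None,fx=4,fy=4,interpolation=cv2.INTER_CUBIC))
E
```

```text
time: 14.2
ee_pos: [0.5093, 0.0669, 0.1446]
tcp_rot: [-89.9, 0.0, 99.8]
wrist_force: [0.6, -0.2, -1.0]
opening: 0.0344
time: 14.6
ee_pos: [0.5104, 0.0698, 0.1456]
tcp_rot: [-90.0, -0.0, 100.1]
wrist_force: [-0.4, 0.1, -1.0]
opening: 0.0345
[[321.5524 202.9959]
 [320.7361 185.7569]] [122.5, 48.0]
[[0.6072 0.0643]
 [0.6006 0.1052]] [0.6039 0.0847] 0.04143283558898767
{'time': 14.6, 'q': array([ 7.7823, -0.6244, -6.3862, 84.2508,  0.0051, -2.2775]), 'qd': array([-0.2038, -0.1371,  0.0039,  0.0794, -0.0285, -0.0797]), 'joint_efforts': array([ -0.2561, -47.1432,  47.7091,  -0.0195,  -0.0043,   0.0013]), 'ee_pos': array([0.5104, 0.0698, 0.1456]), 'tcp_rot': array([-89.9876,  -0.0056, 100.0598]), 'wrist_force': array([-0.3918,  0.051 , -1.0313]), 'torque': array([-0.0049,  0.0539,  0.0029]), 'opening': 0.03448731415755738}
```

View pics/fin.png

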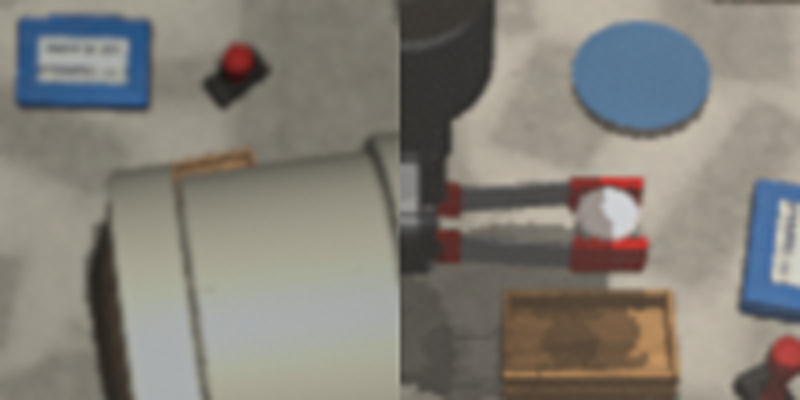

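The tablet sits in the closed tongs at (607,213), and the saucer is empty. The tips measure (0.604, 0.085) against the pile middle at (0.605, 0.086) in the same view. The bystanders look unmoved, so I'm handing in.

```bash
python3 -m crank '0 0 0 0 0 0;0 0 0 0 0 0;0 0 0 0 0 0;0 0 0 0 0 0;0 0 0 0 0 0'; python3 - <<'E'
from workcell import bot
print(bot.job_done())
E
```

```text
time: 15.2
ee_pos: [0.5104, 0.069, 0.1458]
tcp_rot: [-90.0, -0.0, 100.0]
wrist_force: [0.1, 0.4, -1.6]
opening: 0.0344
the job is handed in; nothing more can be done
None
```

The job is handed in at 15.2 s. The empty tray is on the order tray and released, and the closed tongs hold the tablet still above the middle of the pile.

- **Tray pile:** it looks square in both views. The upper tray's centre is within about 1–2 mm of the order tray's first measured position, and its turn (10.0° against 10.2°) agrees.
- **Tablet:** only the tongs touched it. The gripper stopped at 34 mm with a 30 N grip, so the tongs are shut on the tablet. In the side view the middle of the tips is within about 2 mm of the pile middle, with the tablet's underside about 90 mm above the rim by reckoning from the arm height.
- **Stamp, ink pad and tape measure:** none of these were touched. The last crops show the stamp and ink pad unmoved; the tape measure was not in them.

**Not confirmed:**
- The arm hid the tips from the top camera at the end, so the final centring rests on the side view alone.
- Before the grasp, the two views differed by about 3–5 mm on how far the tips stood from the tool, and I used a value in between.
- The tips triangulated about 3 mm higher than the arm height gives. The tablet still sat well within their height.

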